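Loosen the figure's hold-down bolt with the reversing ratchet

TASK

The ratchet wrench left on the figure's hold-down bolt is set to tighten. Gently push its small direction lever all the way over to the loosening side and leave it there, then work the handle back and forth to loosen the bolt (anticlockwise from above) until its tab meets the stop post, and there press it firmly home for a moment: a push of about 15 N at the handle's grip, never over 20 N. Then let go; do not disturb the pottery and tools around it.

Things in the scene. Friction and masses are not known exactly. Their poses are not given: they have to be found in the camera images.
- plate: Dark steel foot plate, 130 x 320 x 12 mm, fixed to the table. Origin: on the vertical bolt axis, at the table top; z up. It reaches from y = -65 to +255 mm, x within 65 mm either side. A dull silver figure with raised arms, 275 mm tall, within 48 mm of its own axis, stands on it at y = +190 mm.
- axis (a point): The point on the bolt axis at the handle's mid-height, 59 mm above the table.
- post_cw (a point): Top of one of two upright guard posts (14 mm thick, 74 mm high, 75 mm from the bolt axis), the one that stops the handle's shank clockwise.
- post_ccw (a point): Top of the other, like guard post, which stops the handle's shank anticlockwise.
- ratchet (a joint): Swing of the handle about the bolt axis, rad, anticlockwise from above. At 0 it points along the plate's -y; hard stops at -0.65 and +0.65. Captive on the bolt. Lever set to loosen: anticlockwise takes up free play of at most 0.42 rad, then turns the bolt against a drag of about 7 N at grip (2 to 5 N when paused); clockwise only clicks back, under 2 N. Set to tighten: the reverse.
- grip (a point): Point on the handle's centre line in its black rubber grip, 150 mm from the bolt axis, 59 mm above the table. x points along the handle away from the bolt, z up. The grip is 24 mm wide, 22 mm high (48 to 70 mm above the table), 105 to 240 mm from the bolt axis; open air below it.
- grip_end (a point): The end of the handle, 240 mm from the bolt axis, on its centre line; axes as grip.
- lever (a joint): Angle of the direction lever on the ratchet's head, rad, from -0.45 to +0.45 between its two stops. About -0.45: set to tighten (as found). About +0.45: set to loosen. It stays where it is left, held by friction (2 to 5 N to move it at its fin), and goes firm at its stop.
- fin (a point): Centre of the direction lever's upright dark fin on top of the round head (82 mm across): 8 mm thick, 16 mm long (x, towards the pivot), 80 to 110 mm above the table; nothing else there is above 80 mm. Looking along the handle from head to grip, it lies about 17 mm left of the handle's line (tighten, as found) or 17 mm right of it (loosen), level with the bolt axis. Over 20 N on it is forcing it.
- lever_pivot (a point): Top of the lever's vertical pivot, on the handle's centre line 40 mm from the bolt axis, 80 mm above the table. The fin stands 40 mm from it on the side of the bolt axis, nearly above that axis.
- tab (a point): Point near the end of the bolt's steel tab (10 mm wide, 4 mm thick, reaching 58 mm from the bolt axis, seen sticking out below the head, 32 mm above the table). This point is 50 mm from the bolt axis and turns with the bolt.
- stop (a point): Where the point tab lies when the tab just meets its stop post. At the start the tab is 1.0 to 1.45 rad clockwise of this. There the push needed at the handle climbs above the drag by some 0.3 to 0.6 N per mm of further travel at grip, as the ratchet gives a little.
- bud_vase: White vase, 48 mm across, 95 mm high, standing loose beside the plate. Origin at the centre of its underside. To be left alone.
- round_pot: Round terracotta-pink pot, 84 mm across, 72 mm high, loose. Origin at the centre of its underside. To be left alone.
- black_jar: Black jar, 72 mm across, 100 mm high, loose. Origin at the centre of its underside. To be left alone.
- socket: Loose steel socket, 28 mm across, 38 mm high, standing. Origin at the centre of its underside. To be left alone.
- wrench: Loose open-ended wrench, 150 mm long, lying. Origin at the middle of its underside. To be left alone.
- spare_ring: Loose dark steel ring, 44 mm across, 12 mm high, lying. Origin at the centre of its underside. To be left alone.
- bowl: Small green bowl, 100 mm across, 45 mm high, loose. Origin at the centre of its underside. To be left alone.
- bolt: The hold-down bolt with its steel tab; it turns only about its vertical axis. Origin as the plate's. Its x axis turns with it; the tab points 0.1 rad anticlockwise of that axis.
- stop_post: The stop post for the tab: an upright steel pin, 10 mm thick, 42 mm high, 50 mm from the bolt axis. This entry's position and axes are those of the plate (bolt axis at table height), not the pin's. With the tab bearing on it, a push of 15 N at grip loads it with 25 to 55 N: 20 N or more is firmly home, over 80 N strains it.

How it is judged:
By the outcome, as a careful person would: the job done as asked, in the order asked, and still so for the second after the job is handed in, with the robot touching nothing.
It also fails if it takes over 72 s, if anything falls off the work surface, if the arm or the gripper's body presses on something with over 40 N, if the wrist force passes 120 N, or if a joint passes its speed limit or range.

ROBOT

A 6-joint arm with a two-finger parallel gripper is mounted at the origin on the work surface. World frame = base frame: x ahead of the robot, y to its left, z up, the work surface at z = 0. Lengths are in mm, angles in rad, forces in N, time in s.
With the tool pointing down it reaches from about 275 to 1000 mm from the base axis. Payload 8.4 kg.
Tool frame: the origin (TCP) lies on the centre line of the jaws, within the pads' length; the fingertips stand 17 mm ahead of it and the grasp point (between the pads) lies 2 mm behind it; z points along the fingers, y is the direction in which the jaws open and shut (so a half turn about z gives the same grasp; the last joint's range is limited). The gripper opens to 85 mm and grips with 20 to 120 N. Pads are 22 mm wide; open, the fingers measure 114 mm over their backs; the gripper's body (76 mm by 85 mm) begins 54 mm behind the grasp point. The pads swing forward as they close: fully open they stand 13 mm farther back than shut.
Start: joints at [-0.002, 0.353, 1.633, -0, 1.155, -0.002], TCP at [625.002, -0, 248.281] pointing down, gripper open.
Joint ranges: [-2.63, 2.63], [-0.92, 2.1], [0.06, 2.66], [-1.3, 4.44], [0, 2.69], [-3.02, 3.02]. Speed limits (rad/s): [2.22, 2.22, 2.79, 3.14, 3.14, 3.14].

INTERFACE

Orientations are given as a rotation vector (axis times angle).
In Python, from cell import ctrl, eyes gives the robot as it stands.
- The arm moves only by the tool drive_tool, never from a script. Its arguments are lists of equal length, an entry for each row: "fingers": the closure in counts, from 0 (fully open) to 255 (shut); "delta_pos": the shift along the tool's x, y, z in m, a list of three; "twist": the turn about the tool's z in degrees. A call has 1 to 12 rows; each row shifts and turns the commanded pose from where the row before left it, along the tool's axes as they then stand; what a row does not reach is not made up. A row lasts 1/12 s, in which the tool goes at most 41.7 mm and 7.16 degrees, less where a joint would pass 70% of its speed; a pose out of reach is approached as far as the arm can. A call is refused whole if a number of a shift passes 0.0417 or a number of a turn 7.16, either way. A call with a gripper value outside its range is refused whole. The fingers move at their own pace and stop on an object; "squeeze" is the grip in N (left out, the last holds). Time passes only in rows, so rows that do not move let the fingers close. It gives the time, the measured TCP pose, the force and the opening at its end, in the units of the state.
- ctrl.read_state(): the state, without advancing time (a new reading comes with each control period).
- eyes.get_image(name): name is "scene" or "side" or "wrist"; returns a dict with "img" (400x640x3 uint8, red, green, blue), "depth" (400x640 float32, mm along the optical axis (not along the pixel's ray), 0 where there is no reading), "vfov" (degrees; the focal length in pixels is half the picture's height over the tangent of half this angle, whatever the lens; pixels are square), "cx", "cy" (the principal point, pixels), "distortion" ([k1, k2, p1, p2, k3] as OpenCV has them; the pictures are not rectified), "extrinsics" (4x4, takes a point from camera to world coordinates). Camera axes: x right, y up, looking along -z (the intrinsics and any distortion apply to the point x, -y, -z); pixel columns grow to the right and rows downward; lengths in mm; the calibration is good to about 2 mm. A picture is of the moment at which its call begins.
- ctrl.job_done(): hands the job in, once; it reports no verdict.
The state is a dict: "time": time; "qpos": joint angles; "joint_vel": joint speeds; "tau": joint torques, N m; "tcp_pos": TCP position; "tool_rot": TCP orientation; "force": force on the tool from outside, world axes, zero at the start; "moment": the same for the moment, N m; "finger_gap": opening from 0.0 (shut) to 1.0 (fully open).
Only numpy, scipy, OpenCV 4.12 (cv2) and the standard library are available. Lean on these libraries where they do the work, as an engineer would, in place of code of your own. Each camera call takes 0.05 s, during which the arm holds its last target. There are 200 camera calls.

## Working session

There is one attempt and no reset: what is moved stays moved. The work goes in short steps, Python scripts to look and compute and a tool call to move; the robot and the scene stay as the last step left them, time stands still between calls to the robot, and variables do not carry over. Pictures are saved under pics/ and viewed, about 8 in all and at most 12, crops included, and the job is handed in when it is done.

Besides the shell and the picture viewer there is one more tool, called as name([rows], argument=value, ...), one row to a line, values as JSON. drive_tool: Moves the arm, as the interface text tells. Its arguments: {"type":"object","properties":{"fingers":{"type":"array"},"delta_pos":{"type":"array"},"twist":{"type":"array"},"squeeze":{"type":"number"}},"required":["fingers","delta_pos","twist"]}

```bash
mkdir -p pics; cat > h.py <<'E'
import numpy as np, cv2
from cell import ctrl, eyes
def K(d):
    f=200/np.tan(np.radians(d["vfov"])/2); return np.array([[f,0,d["cx"]],[0,f,d["cy"]],[0,0,1.]])
def ray(d,px):
    u=cv2.undistortPoints(np.array(px,float).reshape(-1,1,2),K(d),np.array(d["distortion"],float)).reshape(-1,2)
    E=np.array(d["extrinsics"]); v=np.c_[u[:,0],-u[:,1],-np.ones(len(u))]@E[:3,:3].T
    return E[:3,3],v
def onz(d,px,z):
    o,v=ray(d,px); return o+v*((z-o[2])/v[:,2])[:,None]
def dep(d,px):
    o,v=ray(d,px); p=np.array(px,int).reshape(-1,2); return o+v*d["depth"][p[:,1],p[:,0]][:,None]
def cloud(d):
    g=np.stack(np.meshgrid(np.arange(640),np.arange(400)),-1).reshape(-1,2)
    P=dep(d,g).reshape(400,640,3); P[d["depth"]==0]=np.nan; return P
def proj(d,P):
    E=np.array(d["extrinsics"]); c=(np.atleast_2d(P)-E[:3,3])@E[:3,:3]; c=c*[1,-1,-1]
    return cv2.projectPoints(c,np.zeros(3),np.zeros(3),K(d),np.array(d["distortion"],float))[0].reshape(-1,2)
def save(d,n): cv2.imwrite("pics/"+n,d["img"][:,:,::-1])
E
python3 - <<'E'
from h import *
import pickle
for n in("scene","side","wrist"):
    d=eyes.get_image(n); save(d,n+"0.png"); pickle.dump(d,open(n+"0.pkl","wb"))
    print(n,np.round(d["extrinsics"],2).tolist(),d["vfov"],d["distortion"],(d["depth"]>0).mean())
print(ctrl.read_state())
E
```

```text
scene [[0.81, -0.45, 0.38, 982.6], [0.59, 0.62, -0.52, -493.98], [-0.0, 0.64, 0.77, 902.78], [0.0, 0.0, 0.0, 1.0]] 56.21317372126937 [0.00927254 0.         0.         0.         0.        ] 0.996015625
side [[-0.99, 0.08, -0.06, 490.58], [-0.1, -0.69, 0.72, 797.03], [0.02, 0.72, 0.69, 788.97], [0.0, 0.0, 0.0, 1.0]] 50.22412803357625 [-0.0508767  0.         0.         0.         0.       ] 0.9958828125
wrist [[1.0, -0.0, 0.0, 623.98], [0.0, 0.95, 0.3, 76.56], [-0.0, -0.3, 0.95, 371.8], [0.0, 0.0, 0.0, 1.0]] 66.79850436059121 [-0.02288298  0.          0.          0.          0.        ] 0.99588671875
{'time': 0.15, 'qpos': array([-2.42380570e-03,  3.53496693e-01,  1.63397806e+00, -2.08926074e-06,
        1.15522207e+00, -2.38062106e-03]), 'joint_vel': array([ 0.00118741, -0.002817  , -0.00163418, -0.00051219,  0.00121582,
       -0.00055629]), 'tau': array([-7.39769093e-04, -6.05638933e+01, -3.42338884e+01, -2.29960733e-05,
        6.16452831e-03, -4.00942213e-05]), 'tcp_pos': array([ 6.24637682e+02, -1.46214847e-02,  2.47723054e+02]), 'tool_rot': array([-2.22093586e+00, -2.22084183e+00,  1.22530028e-03]), 'force': array([ 0.3448846 , -1.19627703, -0.19453686]), 'moment': array([ 0.02673184, -0.04175092, -0.01325234]), 'finger_gap': 0.9993593936692333}
```

View pics/scene0.png

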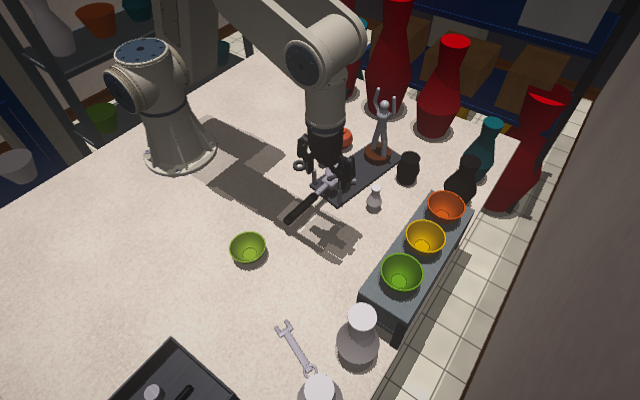

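View pics/side0.png

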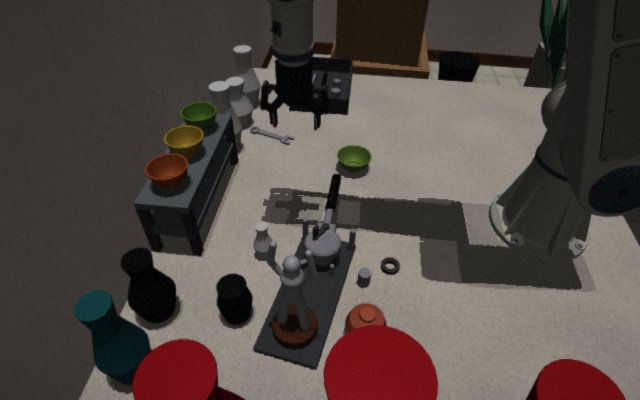

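View pics/wrist0.png

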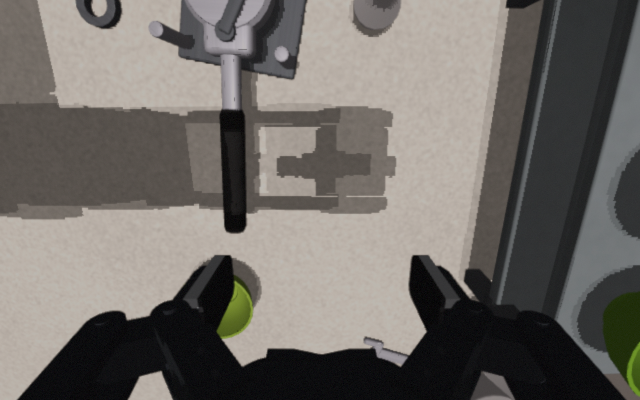

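The wrist view shows the grip from (231,112) to (235,230), the fin near (230,18), and guard posts at (157,30) and (282,54). The side view shows the head at (322,243) with the figure and pots around it.

```bash
python3 - <<'E'
from h import *
import pickle
D={n:pickle.load(open(n+"0.pkl","rb")) for n in("scene","side","wrist")}
w=D["wrist"]; P=cloud(w)
print("grip ends",onz(w,[[231,112],[235,230]],65).round(), "depth", dep(w,[[231,120],[234,220],[231,80],[157,30],[282,52],[225,10],[232,25]]).round().tolist())
a=onz(w,[[231,112],[234.5,230]],62)
# grip centreline via depth cloud z 60..75, dark
g=w["img"].max(2)<45
m=g&(P[...,2]>55)&(P[...,2]<76)&(P[...,1]>20)&(abs(P[...,0]-545)<80)
Q=P[m]; print("grip pts",len(Q)); c=np.median(Q[:,:2],0)
ln=cv2.fitLine(Q[:,:2].astype(np.float32),cv2.DIST_HUBER,0,.01,.01).ravel(); print("line",ln, np.ptp(Q@np.r_[ln[:2],0]), Q.min(0),Q.max(0))
for n in("side","wrist","scene"):
    C=cloud(D[n]); r=(C[...,0]>440)&(C[...,0]<680)&(C[...,1]>80)&(C[...,1]<480)
    for lo,hi,t in((84,114,"fin?"),(71,77.5,"z71-77"),(77.5,83,"headtop"),(9,15,"plate")):
        mm=(r&(C[...,2]>lo)&(C[...,2]<hi)).astype(np.uint8)
        k,l,s,ce=cv2.connectedComponentsWithStats(mm)
        for i in range(1,k):
            if s[i,4]>12:
                q=C[l==i]; print(n,t,s[i,4],ce[i].round(),"min",q.min(0).round(),"max",q.max(0).round(),"med",np.median(q,0).round())
C=cloud(D["side"])
E
```

```text
grip ends [[535.  71.  65.]
 [529. -54.  65.]] depth [[536.0, 63.0, 69.0], [530.0, -40.0, 69.0], [538.0, 100.0, 65.0], [477.0, 142.0, 71.0], [588.0, 123.0, 72.0], [541.0, 155.0, 78.0], [546.0, 144.0, 78.0]]
grip pts 1295
line [8.6158209e-02 9.9628145e-01 5.3565216e+02 4.7997154e+01] 119.47358822089072 [522.14000148  20.00772374  55.01662831] [558.02230479 138.34558281  74.6765825 ]
side fin? 74 [263. 227.] min [664. 161.  84.] max [680. 189.  97.] med [673. 177.  93.]
side fin? 59 [315. 231.] min [552. 171.  85.] max [562. 184. 112.] med [557. 180. 100.]
side fin? 48 [243. 289.] min [674. 323.  84.] max [680. 356. 100.] med [678. 343.  98.]
side fin? 84 [283. 306.] min [583. 365.  85.] max [607. 375. 114.] med [595. 372. 100.]
side fin? 109 [302. 310.] min [551. 368.  84.] max [572. 381. 114.] med [559. 378.  99.]
side z71-77 20 [305. 219.] min [583. 114.  71.] max [592. 129.  75.] med [587. 122.  73.]
side z71-77 331 [324. 242.] min [504. 132.  71.] max [577. 221.  77.] med [536. 185.  72.]
side z71-77 24 [353. 230.] min [471. 137.  71.] max [482. 150.  75.] med [475. 144.  73.]
sid
[... 2383 characters left out ...]
1.] min [586. 351.  84.] max [607. 370. 114.] med [598. 356.  97.]
scene fin? 16 [403. 154.] min [674. 321.  88.] max [680. 352. 103.] med [677. 337. 102.]
scene fin? 37 [374. 187.] min [666. 158.  86.] max [680. 188.  99.] med [675. 171.  96.]
scene z71-77 13 [336. 165.] min [518. 191.  72.] max [526. 210.  77.] med [522. 199.  74.]
scene z71-77 123 [329. 177.] min [503. 118.  71.] max [561. 178.  77.] med [529. 144.  73.]
scene headtop 33 [331. 177.] min [531. 131.  78.] max [552. 158.  83.] med [542. 143.  81.]
scene plate 944 [361. 177.] min [505. 104.   9.] max [648. 431.  15.] med [587. 269.  13.]
scene plate 69 [317. 183.] min [466. 124.   9.] max [499. 192.  15.] med [483. 146.  13.]
```

Axis from the posts is about (541,180), with the plate's -y at -101°. The handle sits at about -93° (ratchet ≈ +0.14) and the fin at (557,178). All of these agree with the given sizes, so I'll approach the fin with the fingers closed on its +x side.

drive_tool([
  [0.03,-0.003,0],
  [0.035,-0.003,0],
  [0.035,-0.003,0],
  [0.035,-0.003,0],
  [0.035,-0.003,0],
  [0,-0.003,0.02],
  [0,-0.003,0.02],
  [0,0,0.02],
  [0,0,0.02],
  [0,0,0.02],
  [0,0,0.01],
  [0,0,0],
], fingers=[255,255,255,255,255,255,255,255,255,255,255,255], twist=[0,0,0,0,0,0,0,0,0,0,0,0], squeeze=30)

```text
time: 1.15
tcp_pos: [602.3, 169.6, 135.7]
tool_rot: [-2.22, -2.22, 0.006]
force: [-1.2, 0.1, 0.3]
finger_gap: -0.002
```

```bash
python3 - <<'E'
from h import *
print({k:np.round(v,2) for k,v in ctrl.read_state().items()})
a=eyes.get_image("side");b=eyes.get_image("wrist")
s=cv2.resize(a["img"][150:350,180:440],(640,492)); 
cv2.imwrite("pics/s1.png",np.hstack([s,cv2.resize(b["img"],(160,492))])[:,:640,::-1])
save(b,"w1.png")
E
```

```text
{'time': np.float64(1.15), 'qpos': array([0.27, 0.48, 1.72, 0.  , 0.95, 0.27]), 'joint_vel': array([-0.  , -0.03, -0.03, -0.  ,  0.04, -0.  ]), 'tau': array([  0.07, -63.94, -29.72,   0.  ,  -0.54,   0.  ]), 'tcp_pos': array([602.33, 169.57, 135.67]), 'tool_rot': array([-2.22, -2.22,  0.01]), 'force': array([-1.17,  0.09,  0.27]), 'moment': array([-0.04,  0.04, -0.02]), 'finger_gap': np.float64(-0.0)}
```

View pics/s1.png

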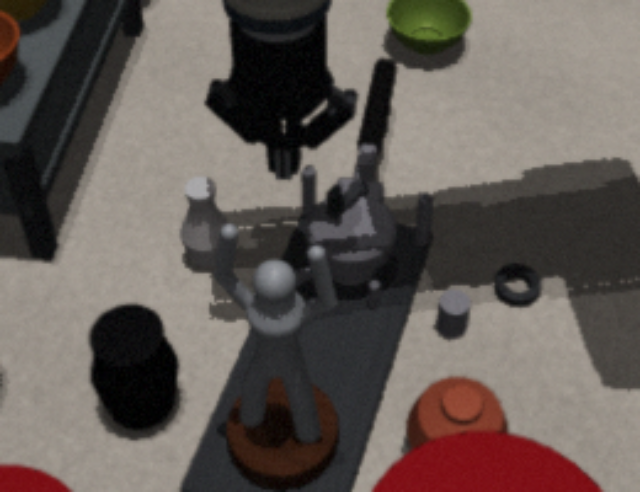

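Fingers shut beside the fin: tips at (283,165), fin at (337,195), vase at (200,215) well clear. The stop pin shows at (373,290). Next I lower and then push gently.

drive_tool([
  [0,0,0.015],
  [0,0,0.014],
  [0,-0.004,0],
  [0,-0.004,0],
  [0,-0.004,0],
  [0,-0.003,0],
  [0,-0.003,0],
  [0,0,0],
], fingers=[255,255,255,255,255,255,255,255], twist=[0,0,0,0,0,0,0,0])

```text
time: 1.92
tcp_pos: [585.6, 170.1, 110.0]
tool_rot: [2.221, 2.221, 0.001]
force: [0.2, -0.3, -0.4]
finger_gap: 0.001
```

drive_tool([
  [0,-0.003,0],
  [0,-0.002,0],
  [0,-0.002,0],
  [0,-0.002,0],
  [0,-0.002,0],
  [0,-0.002,0],
  [0,-0.002,0],
  [0,0,0],
], fingers=[255,255,255,255,255,255,255,255], twist=[0,0,0,0,0,0,0,0])

```text
time: 2.58
tcp_pos: [571.1, 170.1, 109.5]
tool_rot: [2.221, 2.221, 0.001]
force: [2.0, 1.2, 1.0]
finger_gap: -0.002
```

drive_tool([
  [0,-0.002,0],
  [0,-0.002,0],
  [0,-0.002,0],
  [0,-0.002,0],
  [0,-0.002,0],
  [0,0,0],
], fingers=[255,255,255,255,255,255], twist=[0,0,0,0,0,0])

```text
time: 3.08
tcp_pos: [560.5, 170.1, 109.3]
tool_rot: [-2.221, -2.221, 0.0]
force: [2.5, 0.7, 1.4]
finger_gap: 0.001
```

```bash
python3 - <<'E'
from h import *
s=ctrl.read_state(); print(s["force"],s["tcp_pos"])
b=eyes.get_image("wrist"); save(b,"w2.png")
E
```

```text
[2.52807907 0.70923676 1.35972452] [560.54745577 170.0595781  109.2678102 ]
```

View pics/w2.png

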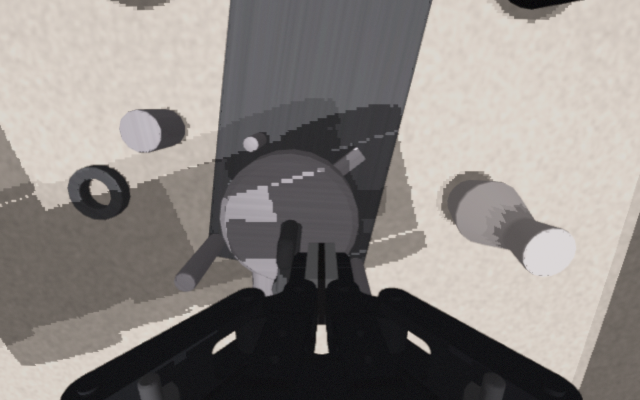

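The wrist view shows the fin at (290,240), pushed and now nearly along the handle's line. The tab is at (352,160) and the stop pin at (251,144).

drive_tool([
  [0,-0.002,0],
  [0,-0.002,0],
  [0,-0.002,0],
  [0,-0.002,0],
  [0,-0.001,0],
  [0,0,0],
], fingers=[255,255,255,255,255,255], twist=[0,0,0,0,0,0])

```text
time: 3.63
tcp_pos: [551.6, 170.0, 109.3]
tool_rot: [-2.221, -2.221, 0.001]
force: [3.0, 1.4, 1.0]
finger_gap: 0.0
```

```bash
python3 - <<'E'
from h import *
b=eyes.get_image("wrist"); save(b,"w3.png"); P=cloud(b)
ax=np.array([541,180.5])
pin=onz(b,[[251,144]],42)[0]; t=onz(b,[[352,160]],33)[0]
for n,q in(("pin",pin),("tab",t)): 
    v=q[:2]-ax; print(n,q.round(1),np.hypot(*v),np.degrees(np.arctan2(v[1],v[0])))
m=(P[...,2]>84)&(P[...,2]<113)&(P[...,1]>150)&(P[...,1]<200)&(P[...,0]>500)&(P[...,0]<550)
print(m.sum(), P[m].min(0),P[m].max(0),np.median(P[m],0)); print(ctrl.read_state()["force"])
E
```

```text
pin [506.8 223.6  42. ] 55.046279470467375 128.46793597949065
tab [571.2 212.   33. ] 43.637434967216194 46.1938527743593
1320 [527.8794748  172.94723362  84.02267476] [549.85174913 188.93103777 112.98502884] [535.3777108  181.19099918 106.06830469]
[2.9852566  1.33908934 0.68885023]
```

drive_tool([
  [0,-0.002,0],
  [0,-0.002,0],
  [0,-0.001,0],
  [0,-0.001,0],
  [0,0,0],
], fingers=[255,255,255,255,255], twist=[0,0,0,0,0])

```text
time: 4.1
tcp_pos: [545.8, 169.6, 109.2]
tool_rot: [2.221, 2.222, -0.001]
force: [4.9, -2.8, -0.4]
finger_gap: -0.001
```

drive_tool([
  [0,-0.001,0],
  [0,-0.001,0],
  [0,0,0],
], fingers=[255,255,255], twist=[0,0,0])

```text
time: 4.35
tcp_pos: [544.0, 169.5, 109.3]
tool_rot: [2.221, 2.221, -0.001]
force: [3.5, -3.0, 0.3]
finger_gap: -0.001
```

drive_tool([
  [0,-0.001,0],
  [0,-0.001,0],
  [0,0,0],
], fingers=[255,255,255], twist=[0,0,0])

```text
time: 4.6
tcp_pos: [543.2, 169.6, 109.5]
tool_rot: [2.219, 2.22, 0.002]
force: [8.7, -4.0, -1.4]
finger_gap: -0.003
```

drive_tool([
  [0,-0.0005,0],
  [0,0,0],
  [0,0,0],
], fingers=[255,255,255], twist=[0,0,0])

```text
time: 4.85
tcp_pos: [543.0, 169.7, 109.5]
tool_rot: [2.219, 2.22, 0.003]
force: [9.6, -1.8, -2.7]
finger_gap: -0.002
```

```bash
python3 - <<'E'
from h import *
b=eyes.get_image("wrist"); P=cloud(b); save(b,"w4.png")
cv2.imwrite("pics/w4c.png",cv2.resize(b["img"][130:330,180:440],None,fx=2.4,fy=2.4)[:,:,::-1])
m=(P[...,2]>84)&(P[...,2]<113)&(P[...,1]>150)&(P[...,1]<200)&(P[...,0]>500)&(P[...,0]<532)
print(m.sum(), P[m].min(0),P[m].max(0),np.median(P[m],0)); print(ctrl.read_state()["force"])
E
```

```text
1039 [517.60108936 170.87298635  84.01174368] [531.9367333  186.41014006 112.82827879] [524.3757235  180.83558984 105.6411937 ]
[ 9.94479521 -4.06240807 -3.22765532]
```

View pics/w4c.png

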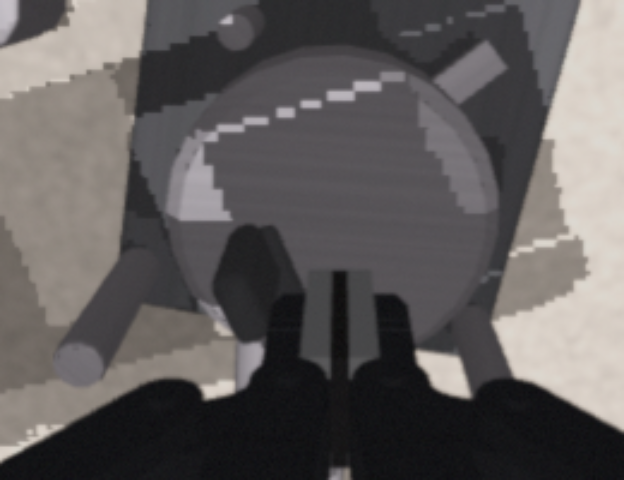

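The fin now sits at (524,181), left of its start by about 34 mm and firm at 10 N, so the lever is set to loosen. I'll back off and rise, then locate the handle.

drive_tool([
  [0,0.01,0],
  [0,0.015,0],
  [0,0,-0.03],
  [0,0,-0.03],
  [0,0,-0.03],
  [-0.03,-0.005,0],
  [-0.03,-0.006,0],
  [-0.03,-0.007,0],
  [-0.03,-0.007,0],
  [-0.02,-0.007,0],
  [0,0,0],
], fingers=[255,255,255,255,255,255,140,140,140,140,140], twist=[0,0,0,0,0,0,0,0,0,0,0])

```text
time: 5.82
tcp_pos: [532.1, 27.1, 198.7]
tool_rot: [-2.222, -2.217, 0.005]
force: [-0.6, -0.4, -0.7]
finger_gap: 0.452
```

```bash
cat > hm.py <<'E'
from h import *
def handle(b):
    P=cloud(b); ax=np.array([541,180.5]); r=np.hypot(P[...,0]-ax[0],P[...,1]-ax[1])
    m=(P[...,2]>60)&(P[...,2]<72)&(r>95)&(r<245)&(P[...,1]<160)
    k,l,s,c=cv2.connectedComponentsWithStats(m.astype(np.uint8)); i=1+np.argmax(s[1:,4]); Q=P[l==i]
    v=Q[:,:2]-ax; a=np.degrees(np.arctan2(v[:,1],v[:,0])); return len(Q),np.median(a),np.ptp(np.hypot(*v.T)),a.min(),a.max()
E
python3 - <<'E'
from hm import *
b=eyes.get_image("wrist"); save(b,"w5.png"); print(handle(b)); print(handle(eyes.get_image("side")))
print(ctrl.read_state())
E
```

```text
(3822, np.float64(-94.53093171599293), np.float64(143.1332981862398), np.float64(-100.48192740613972), np.float64(-88.7037677414043))
(363, np.float64(-94.8302228357514), np.float64(143.10401746745475), np.float64(-99.98143082510911), np.float64(-88.61648810167765))
{'time': 5.9167, 'qpos': array([5.21875385e-02, 2.69607229e-01, 1.87331370e+00, 6.50204345e-04,
       1.00049696e+00, 5.37169730e-02]), 'joint_vel': array([ 0.02777077,  0.00796289, -0.01468967,  0.00372344, -0.007677  ,
        0.00677988]), 'tau': array([ -1.32805534, -51.26706719, -29.98007834,  -0.13565148,
         0.11660884,  -0.134286  ]), 'tcp_pos': array([533.81614653,  29.56441401, 199.07060901]), 'tool_rot': array([-2.22237774e+00, -2.21820144e+00,  1.55645162e-03]), 'force': array([0.55009782, 0.73661278, 0.18270588]), 'moment': array([ 0.02891683, -0.04040825, -0.00696416]), 'finger_gap': 0.4478660679478603}
```

View pics/w5.png

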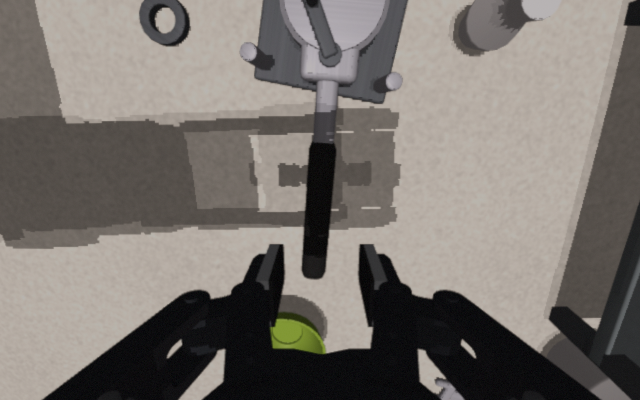

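The handle is at -94.5° in the wrist view: grip from (320,145) to (313,275), jaws at (270,280) and (372,280), and the lever clearly over. I'll descend astride the grip.

drive_tool([
  [0.001,-0.0045,0],
  [0,0,0.02],
  [0,0,0.025],
  [0,0,0.025],
  [0,0,0.025],
  [0,0,0.025],
  [0,0,0.018],
  [0,0,0],
  [0,0,0],
  [0,0,0],
], fingers=[140,140,140,140,140,140,140,165,165,165], twist=[4.5,0,0,0,0,0,0,0,0,0])

```text
time: 6.75
tcp_pos: [530.7, 31.7, 62.0]
tool_rot: [2.306, 2.133, 0.001]
force: [0.9, -1.0, 0.1]
finger_gap: 0.355
```

drive_tool([
  [0.0006,-0.0131,0],
  [0.0006,-0.0131,0],
  [0.0006,-0.0131,0],
  [0.0006,-0.0131,0],
  [0,0,0],
], fingers=[165,165,165,165,165], twist=[5,5,5,5,0])

```text
time: 7.17
tcp_pos: [478.3, 44.8, 62.6]
tool_rot: [-2.645, -1.695, -0.001]
force: [-1.5, -0.9, -0.5]
finger_gap: 0.354
```

```bash
cat > st.py <<'E'
from hm import *
s=ctrl.read_state(); v=s["tcp_pos"][:2]-[541,180.5]; R=cv2.Rodrigues(s["tool_rot"])[0]
print("t",s["time"],"r",np.hypot(*v),"ang",np.degrees(np.arctan2(v[1],v[0])),"toolxang-180",np.degrees(np.arctan2(R[1,0],R[0,0]))-180,"z",s["tcp_pos"][2],"Ftool",s["force"]@R,"gap",s["finger_gap"]*85)
E
python3 st.py
```

```text
t 7.1667 r 149.47125476350251 ang -114.80853847263424 toolxang-180 -114.69425004269374 z 62.572530108163036 Ftool [-1.41235019 -0.97064463  0.47907708] gap 30.094055876281356
```

drive_tool([
  [0.0006,-0.0131,0],
  [0.0006,-0.0131,0],
  [0.0006,-0.0131,0],
  [0.0002,-0.0079,0],
  [0,0,0],
], fingers=[165,165,165,165,165], twist=[5,5,5,3,0])

```text
time: 7.58
tcp_pos: [440.5, 70.9, 62.2]
tool_rot: [2.875, 1.267, 0.002]
force: [-0.2, -0.1, 0.4]
finger_gap: 0.353
```

drive_tool([
  [0.0004,0.0105,0],
  [0.0004,0.0105,0],
  [0.0004,0.0105,0],
  [0.0004,0.0105,0],
  [0.0004,0.0105,0],
  [0.0004,0.0105,0],
  [0.0004,0.0105,0],
  [0.0004,0.0105,0],
], fingers=[165,165,165,165,165,165,165,165], twist=[-4,-4,-4,-4,-4,-4,-4,-4])

```text
time: 8.25
tcp_pos: [514.4, 33.3, 61.7]
tool_rot: [-2.406, -2.016, 0.003]
force: [-6.3, 4.7, 3.7]
finger_gap: 0.352
```

```bash
python3 st.py
```

```text
t 8.25 r 149.56353418216366 ang -100.2514287268798 toolxang-180 -100.08489858951138 z 61.687445893874845 Ftool [ 3.5493071  -7.08287204 -3.72280944] gap 29.945133113582685
```

drive_tool([
  [0.0004,0.0105,0],
  [0.0004,0.0105,0],
  [0.0004,0.0105,0],
  [0.0004,0.0105,0],
  [0.0002,0.0079,0],
  [0.0002,0.0079,0],
  [0.0001,0.0052,0],
  [0.0001,0.0052,0],
  [0,0,0],
], fingers=[165,165,165,165,165,165,165,165,165], twist=[-4,-4,-4,-4,-3,-3,-2,-2,0])

```text
time: 9.0
tcp_pos: [582.5, 36.3, 61.6]
tool_rot: [-1.892, -2.506, 0.002]
force: [-3.8, 0.3, 1.4]
finger_gap: 0.35
```

```bash
python3 st.py; python3 - <<'E'
from hm import *
b=eyes.get_image("wrist"); save(b,"w6.png"); print(handle(eyes.get_image("scene")))
E
```

```text
t 9.0 r 150.02814195062612 ang -73.9347342352468 toolxang-180 -74.12358003719278 z 61.615435844499245 Ftool [ 1.30948491 -3.58012997 -1.40961584] gap 29.733821579775682
(237, np.float64(-74.78375299166154), np.float64(118.61965982248843), np.float64(-84.12630697018818), np.float64(-70.69737549884036))
```

View pics/w6.png

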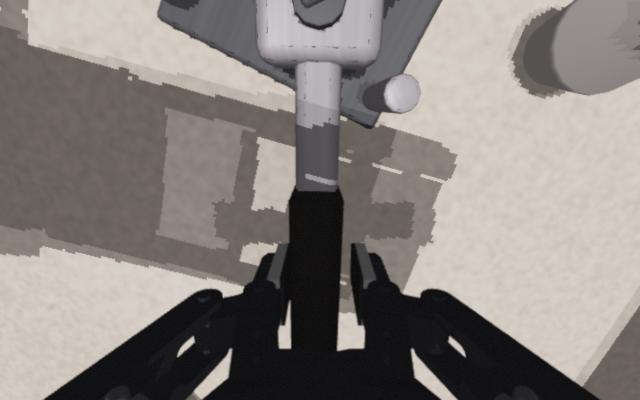

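The handle is centred between the pads (315,250), at about -74°, with the post at (400,92) still clear. I'll finish this stroke and click back.

drive_tool([
  [0.0002,0.0079,0],
  [0.0001,0.0066,0],
  [0,0,0],
], fingers=[165,165,165], twist=[-3,-2.5,0])

```text
time: 9.35
tcp_pos: [596.4, 40.9, 61.4]
tool_rot: [-1.774, -2.592, 0.001]
force: [-4.3, 0.3, 0.7]
finger_gap: 0.352
```

drive_tool([
  [0.0006,-0.0131,0],
  [0.0006,-0.0131,0],
  [0.0006,-0.0131,0],
  [0.0006,-0.0131,0],
  [0.0006,-0.0131,0],
  [0.0006,-0.0131,0],
  [0.0006,-0.0131,0],
  [0.0006,-0.0131,0],
  [0.0006,-0.0131,0],
  [0.0006,-0.0131,0],
  [0.0006,-0.0131,0],
  [0.0006,-0.0131,0],
], fingers=[165,165,165,165,165,165,165,165,165,165,165,165], twist=[5,5,5,5,5,5,5,5,5,5,5,5])

```text
time: 10.35
tcp_pos: [448.9, 64.8, 62.1]
tool_rot: [2.837, 1.346, 0.006]
force: [-0.1, -1.0, -0.4]
finger_gap: 0.353
```

```bash
python3 st.py; python3 - <<'E'
from hm import *
b=eyes.get_image("side"); save(b,"s7.png"); ax=np.array([541,180.5])
ang=np.radians(np.arange(20,180,1)); P=np.c_[ax[0]+52*np.cos(ang),ax[1]+52*np.sin(ang),np.full(len(ang),34)]
px=proj(b,P).round().astype(int); print([(int(np.degrees(a)),int(b["img"][y,x].mean()),round(float(dep(b,[[x,y]])[0,2]))) for a,(x,y) in zip(ang[::3],px[::3])])
E
```

```text
t 10.35 r 147.88132965666884 ang -128.5099308811102 toolxang-180 -129.2268454892903 z 62.059663321605534 Ftool [-0.83206632  0.5530951   0.38816916] gap 30.02422633774393
[(20, 42, 11), (23, 43, 12), (26, 45, 10), (29, 46, 12), (32, 45, 12), (35, 46, 13), (38, 44, 11), (41, 40, 11), (44, 24, 12), (47, 41, 11), (50, 21, 10), (53, 15, 13), (56, 25, 11), (59, 33, 232), (62, 41, 236), (65, 44, 236), (68, 48, 234), (71, 50, 232), (74, 57, 233), (77, 54, 228), (80, 32, 10), (83, 20, 11), (86, 52, 9), (89, 102, 33), (92, 110, 33), (95, 107, 34), (98, 43, 12), (101, 15, 9), (104, 12, 12), (107, 8, 12), (110, 14, 10), (113, 20, 12), (116, 27, 28), (119, 35, 36), (122, 38, 36), (125, 32, 35), (128, 36, 12), (131, 35, 11), (134, 43, 12), (137, 42, 12), (140, 42, 12), (143, 40, 13), (146, 45, 12), (149, 46, 11), (152, 46, 11), (155, 45, 13), (158, 45, 9), (161, 43, 10), (164, 46, 14), (167, 44, 11), (170, 44, 10), (173, 45, 11), (176, 45, 11), (179, 45, 12)]
```

The tab is now at 92° and the pin at 121°, so contact comes after roughly 17° more bolt travel. Second loosening stroke, in smaller steps.

drive_tool([
  [0.0004,0.0105,0],
  [0.0004,0.0105,0],
  [0.0004,0.0105,0],
  [0.0004,0.0105,0],
  [0.0002,0.0079,0],
  [0.0002,0.0079,0],
  [0.0001,0.0052,0],
], fingers=[165,165,165,165,165,165,165], twist=[-4,-4,-4,-4,-3,-3,-2])

```text
time: 10.98
tcp_pos: [503.7, 36.3, 61.5]
tool_rot: [-2.487, -1.918, 0.001]
force: [-5.4, 5.1, 3.6]
finger_gap: 0.354
```

```bash
cat > tab.py <<'E'
from hm import *
b=eyes.get_image("side"); ax=np.array([541,180.5])
ang=np.radians(np.arange(80,130,.5)); P=np.c_[ax[0]+52*np.cos(ang),ax[1]+52*np.sin(ang),np.full(len(ang),34)]
px=proj(b,P).round().astype(int); v=b["img"].mean(2)[px[:,1],px[:,0]]; z=dep(b,px)[:,2]
m=(z>28)&(z<38)&(v>60); print("tab",np.degrees(ang[m]).min(),np.degrees(ang[m]).max(),"pin",np.degrees(ang[(z>25)&(z<44)&(v<60)]))
E
python3 st.py; python3 tab.py
```

```text
t 10.9833 r 148.89690276643358 ang -104.50266391150929 toolxang-180 -104.726646890411 z 61.45284286476221 Ftool [ 3.59090551 -6.52887308 -3.63871278] gap 30.08853284696032
tab 94.5 104.0 pin [104.5 105.  114.5 115.  115.5 116.  116.5 117.  117.5 118.  118.5 119.
 119.5 120.  120.5 121.  121.5 122.  122.5 123.  123.5 124.  124.5 125.
 125.5 126.  126.5 127.  127.5]
```

drive_tool([
  [0.0001,0.0052,0],
  [0.0001,0.0052,0],
  [0.0001,0.0052,0],
  [0.0001,0.0052,0],
  [0,0.0026,0],
  [0,0.0026,0],
], fingers=[165,165,165,165,165,165], twist=[-2,-2,-2,-2,-1,-1])

```text
time: 11.53
tcp_pos: [528.2, 31.9, 61.2]
tool_rot: [-2.313, -2.124, 0.002]
force: [-7.4, 4.0, 3.2]
finger_gap: 0.347
```

```bash
python3 st.py; python3 tab.py
```

```text
t 11.5333 r 149.1538549147718 ang -94.92847113142541 toolxang-180 -94.8823988451593 z 61.20838910104575 Ftool [ 3.31609196 -7.70556265 -3.2291346 ] gap 29.501935568254552
tab 104.5 114.00000000000001 pin [102.  102.5 103.  103.5 104.  114.5 115.  115.5 116.  116.5 117.  117.5
 118.  118.5 119.  119.5 120.  120.5 121.  121.5 122.  122.5 123.  123.5
 124.  124.5 125.  125.5 126.  126.5 127.  127.5]
```

The tab now touches the pin. Next come small steps to build force, watching each one.

drive_tool([
  [0,0.0026,0],
  [0,0.0026,0],
  [0,0.0026,0],
  [0,0,0],
], fingers=[165,165,165,165], twist=[-1,-1,-1,0])

```text
time: 11.92
tcp_pos: [535.5, 31.4, 61.1]
tool_rot: [-2.256, -2.183, 0.003]
force: [-7.5, 3.2, 4.0]
finger_gap: 0.35
```

```bash
python3 st.py; python3 tab.py
```

```text
t 11.9167 r 149.18770169284352 ang -92.09392632018407 toolxang-180 -91.87505180973051 z 61.14970381160425 Ftool [ 2.97466278 -7.6228756  -3.97407213] gap 29.720267598960298
tab 104.5 114.00000000000001 pin [114.5 115.  115.5 116.  116.5 117.  117.5 118.  118.5 119.  119.5 120.
 120.5 121.  121.5 122.  122.5 123.  123.5 124.  124.5 125.  125.5 126.
 126.5 127.  127.5]
```

drive_tool([
  [0,0.0026,0],
  [0,0.0026,0],
  [0,0.0026,0],
  [0,0,0],
], fingers=[165,165,165,165], twist=[-1,-1,-1,0])

```text
time: 12.3
tcp_pos: [542.4, 31.3, 61.0]
tool_rot: [-2.197, -2.24, 0.005]
force: [-10.7, 4.6, 6.8]
finger_gap: 0.351
```

```bash
python3 st.py
```

```text
t 12.3 r 149.22817767784696 ang -89.48105274449034 toolxang-180 -88.88035657032397 z 60.984192464459866 Ftool [  4.7777487  -10.62845327  -6.71436596] gap 29.81061877689689
```

drive_tool([
  [0.0005,0.0026,-0.0005],
  [0.0005,0.002,-0.0005],
  [0,0,0],
  [0,0,0],
], fingers=[165,165,165,165], twist=[-1,-1,0,0])

```text
time: 12.63
tcp_pos: [545.2, 31.6, 61.1]
tool_rot: [-2.157, -2.277, 0.01]
force: [-12.0, -2.6, 0.0]
finger_gap: 0.351
```

```bash
python3 st.py
```

```text
t 12.6333 r 148.9201464887537 ang -88.38979197484115 toolxang-180 -86.90362592660225 z 61.07083161494811 Ftool [ -1.95825137 -12.13767562   0.08831758] gap 29.82510620917715
```

drive_tool([
  [0,0.0025,0],
  [0,0.002,0],
  [0,0,0],
  [0,0,0],
], fingers=[165,165,165,165], twist=[-1,-1,0,0])

```text
time: 12.97
tcp_pos: [549.3, 31.9, 61.0]
tool_rot: [-2.116, -2.313, 0.011]
force: [-14.1, -0.9, 1.7]
finger_gap: 0.352
```

```bash
python3 st.py
```

```text
t 12.9667 r 148.85855779580874 ang -86.80152959130544 toolxang-180 -84.91127709285644 z 61.01155839820664 Ftool [  0.35279047 -14.09738118  -1.60498439] gap 29.909215703323277
```

drive_tool([
  [0,0.0015,0],
  [0,0.001,0],
  [0,0,0],
  [0,0,0],
  [0,0,0],
  [0,0,0],
  [0,0,0],
  [0,0,0],
  [0,0,0],
  [0,0,0],
  [0,0,0],
  [0,0,0],
], fingers=[165,165,165,165,165,165,165,165,165,165,165,165], twist=[-0.7,0,0,0,0,0,0,0,0,0,0,0])

```text
time: 13.97
tcp_pos: [551.3, 32.0, 61.0]
tool_rot: [-2.102, -2.326, 0.012]
force: [-14.7, -3.2, 2.6]
finger_gap: 0.35
```

```bash
python3 st.py; python3 tab.py
```

```text
t 13.9667 r 148.86239343251586 ang -86.0147195704648 toolxang-180 -84.21652603259106 z 60.97817391145703 Ftool [ -1.7095784  -14.9609997   -2.44696411] gap 29.76271032700449
tab 104.5 116.5 pin [117.  117.5 118.  118.5 119.  119.5 120.  120.5 121.  121.5 122.  122.5
 123.  123.5 124.  124.5 125.  125.5 126.  126.5 127.  127.5]
```

Held at 15.0 N for about a second with the tab on the pin. I'll ease off.

drive_tool([
  [0,-0.003,0],
  [0,-0.003,0],
  [0,-0.003,0],
  [0,-0.003,0],
  [0,-0.003,0],
  [0,-0.003,0],
  [0,-0.003,0],
  [0,-0.003,0],
  [0,0,0],
], fingers=[165,165,165,165,165,165,165,165,165], twist=[1.4,1.4,1.4,1.4,1.4,1.2,1.2,1.2,0])

```text
time: 14.77
tcp_pos: [530.6, 32.0, 61.8]
tool_rot: [-2.313, -2.123, 0.004]
force: [-6.3, -1.7, -3.6]
finger_gap: 0.357
```

```bash
python3 st.py; python3 tab.py; python3 -c "
from hm import *
b=eyes.get_image('wrist'); save(b,'w8.png'); print(handle(eyes.get_image('scene')))"
```

```text
t 14.7667 r 148.86109295782413 ang -94.0121503602657 toolxang-180 -94.8958152324182 z 61.812284478073664 Ftool [-2.18734581 -6.16229024  3.64737386] gap 30.36929880657066
tab 104.5 114.00000000000001 pin [114.5 115.  115.5 116.  116.5 117.  117.5 118.  118.5 119.  119.5 120.
 120.5 121.  121.5 122.  122.5 123.  123.5 124.  124.5 125.  125.5 126.
 126.5 127.  127.5]
(233, np.float64(-93.63186541437273), np.float64(101.79092050287682), np.float64(-104.29197577702885), np.float64(-82.84381903259093))
```

View pics/w8.png

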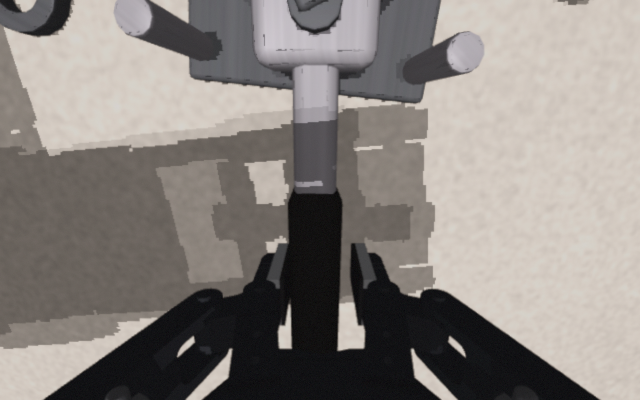

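The handle still bears on the pad (315,260) with 6 N as the ratchet springs back, so I'll ease further.

drive_tool([
  [0,-0.003,0],
  [0,-0.003,0],
  [0,-0.003,0],
  [0,-0.003,0],
  [0,-0.003,0],
  [0,0,0],
], fingers=[165,165,165,165,165,165], twist=[1.1,1.1,1.1,1.1,1.1,0])

```text
time: 15.42
tcp_pos: [517.5, 34.6, 62.6]
tool_rot: [2.415, 2.009, 0.002]
force: [-0.2, -0.2, -0.1]
finger_gap: 0.353
```

```bash
python3 st.py; python3 tab.py
```

```text
t 15.4167 r 147.78538914004224 ang -99.15419094283625 toolxang-180 -100.48535599394386 z 62.622814714858116 Ftool [-0.19369475 -0.13954472  0.07751665] gap 29.9812971667965
tab 104.5 114.00000000000001 pin [114.5 115.  115.5 116.  116.5 117.  117.5 118.  118.5 119.  119.5 120.
 120.5 121.  121.5 122.  122.5 123.  123.5 124.  124.5 125.  125.5 126.
 126.5 127.  127.5]
```

No contact force now, and the tab is still at the pin. I'll open a little and lift clear.

drive_tool([
  [0,0,0],
  [0,0,0],
  [0,0,0],
  [0,0,-0.01],
  [0,0,-0.02],
  [0,0,-0.03],
  [0,0,-0.03],
  [0,0,-0.03],
  [-0.02,0,-0.03],
  [0,0,0],
  [0,0,0],
], fingers=[110,110,110,110,110,110,110,110,110,110,110], twist=[0,0,0,0,0,0,0,0,0,0,0])

```text
time: 16.38
tcp_pos: [514.8, 14.3, 214.7]
tool_rot: [2.412, 2.008, 0.005]
force: [0.1, 0.6, 0.1]
finger_gap: 0.567
```

```bash
python3 st.py; python3 tab.py; python3 -c "
from hm import *
b=eyes.get_image('wrist'); print(handle(b)); a=eyes.get_image('side')
cv2.imwrite('pics/f9.png',np.hstack([b['img'][:,100:500],a['img'][:,180:580]])[:,:,::-1])"
```

```text
t 16.3833 r 168.27411649465913 ang -98.95283754773243 toolxang-180 -100.45294638509645 z 214.71954310111875 Ftool [ 0.60969985  0.00128394 -0.12722084] gap 48.187406020267
tab 104.5 114.00000000000001 pin [114.5 115.  115.5 116.  116.5 117.  117.5 118.  118.5 119.  119.5 120.
 120.5 121.  121.5 122.  122.5 123.  123.5 124.  124.5 125.  125.5 126.
 126.5 127.  127.5]
(3648, np.float64(-99.46588803902638), np.float64(142.91300518361209), np.float64(-105.43619340283824), np.float64(-93.69368117149408))
```

View pics/f9.png

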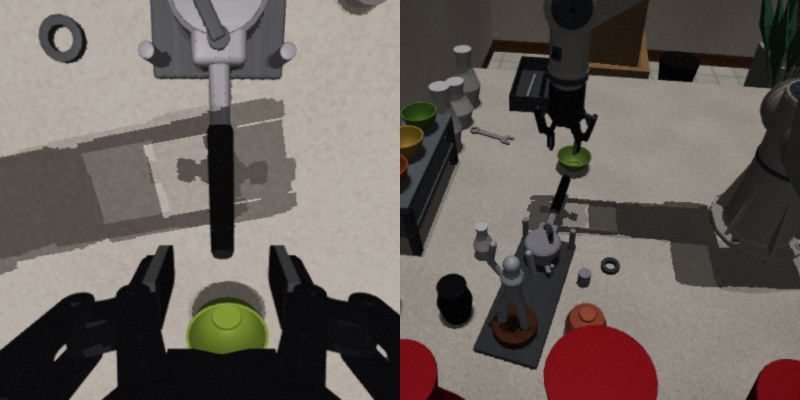

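The arm is clear of everything. The lever is still on the loosening side (fin at (207,15), pivot at (217,38)), the tab is at the pin, and all the loose things stand as before.

```bash
python3 -c "
from cell import ctrl
print(ctrl.job_done())"
```

```text
the job is handed in; nothing more can be done
None
```

The bolt is loosened until its tab rests on the stop post, and the job is handed in at about 16.5 s of the 72 s allowed.

- **Lever:** I pushed the fin over with closed fingers until it went firm at about 10 N. It was still on the loosening side in the last picture.
- **Loosening:** I worked the handle with the jaws loosely astride the grip, in two anticlockwise strokes with a click-back between. Drag was about 7 N. The tab turned from about 39° to 109° and met the post, close to the 70° I had estimated.
- **Pressing home:** I pressed up to 15.0 N tangentially and held it about 0.8 s. The highest total wrist force I read was about 15.3 N, although forces are only read at the end of each move. The load on the post itself could not be measured.
- **Letting go:** I eased off until the force read zero, opened the jaws and lifted clear to 215 mm. The tab stayed at the post.
- **Surroundings:** The last picture showed nothing disturbed; this was checked by eye only.

One check was slightly off. The first tab and pin measurement mixed pixels and camera pose from two moments, about 9 mm apart. I corrected that by hand, and the later side-view readings agreed.

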